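# Fit the lamp's battery pack and switch it on

## Task

The desk lamp's battery pack was taken out while its red toggle was still on. First flip the red toggle off (towards the side without the green dot), then take the blue pack from the upper yellow tray, set it fully down in the pocket of the lamp's base, swing the orange locking lever shut over it, and finally flip the red toggle back on, towards its green dot. Leave the grey toggle on, and leave the trays and everything else on the table where they are.

Things in the scene. Friction and masses are not known exactly. Their poses are not given: they have to be found in the camera images.
- base: White lamp base, fixed to the table, 130 (x) x 315 (y) x 30 mm high; flat top at z = 30 mm. Origin at table height; the slab runs from y = -130 to +185 mm and x = -65 to +65 mm in its own frame. Its own -x side faces roughly towards the robot. A lamp post (12 mm thick, 300 mm tall, foot 40 mm wide) stands on it at own x = +46, y = +165 mm; from its top the lamp head leans away to +x, +y at a height of about 320 mm.
- pocket (a point): Centre of the floor of the rectangular pocket in the base; axes parallel to the base. Mouth 40 mm along own x, 64 mm along own y, chamfered 2 mm; floor 18 mm below the base top (12 mm above the table). It lies at x = 0, y = -60 mm of the base.
- lever_pivot (a point): Pivot of the orange locking lever, on a vertical axis at base x = 0, y = -104 mm, mid-height of the lever's bar (63 mm above the table; the post below is 18 mm thick). Axes parallel to the base.
- lever (a joint): Angle of the locking lever about the vertical: 0 = shut (bar points along base +y, lengthwise over the middle of the pocket, against a stop), about 1.57 = bar points along base -x (open, clear of the pocket), up to 2.1. It stays where it is left (light friction: under 1 N at the peg). Bar 70 mm long from the pivot, 10 mm wide, 8 mm thick (59 to 67 mm above the table, 3 mm above a seated pack's top). Bar direction in the base frame = (-sin q, cos q).
- lever_peg (a point): Top of the upright round peg on the lever, 63 mm from the pivot, 10 mm thick, 20 mm tall above the bar; its top is 87 mm above the table.
- red_switch: Housing of the toggle with the red bat, 56 (x) x 28 (y) x 22 mm, fixed on the base top; origin at the centre of its underside (30 mm above the table). A green dot, 12 mm wide, lies on the base top just beyond its +x end (on side). The two switches stand side by side at base y = +30 and +80 mm, base x = 0, in either order.
- red_bat (a joint): Red toggle: 0 = on (bat leans 0.42 rad to the housing's +x, the green dot), 0.84 = off (leans 0.42 rad to -x). It starts on. Over-centre spring: it resists (about 1.5 N at the tip) up to the middle at 0.42, then snaps to the other end. Bat pivots 20 mm above the housing's underside (50 mm above the table) about the housing's y axis; 34 mm long, round, 10 mm thick over its upper 20 mm, 8 mm below.
- red_tip (a point): Tip end of the red bat, 34 mm from its pivot; about 81 mm above the table at rest, 84 mm at mid-swing.
- grey_switch: Housing of the other toggle, with a grey bat; same size and layout as the red one, centre 50 mm beside it.
- grey_bat (a joint): Grey toggle, same as the red: 0 = on, 0.84 = off. It starts on and must stay on.
- pack: Blue battery pack, a block 36 (x) x 60 (y) x 44 mm high with a white label on top, about 0.2 kg; origin at the centre of its underside. Starts upright on the floor of the upper tray. Fits the pocket either way round with its 60 mm side along base y; it then stands 26 mm above the base top.
- trays: Two stacked yellow trays (one loose body, 0.7 kg), outside 170 (x) x 210 (y) x 66 mm; walls 4 mm. Origin at the centre of the underside; the upper tray's floor is 38 mm and its rim 66 mm above the table. The pack lies near its middle, towards its +y end; a crayon lies near its -y end.
- crayon_green: Green wax crayon in the upper tray, 72 mm long (x), 10 mm thick; origin at the underside.
- crayon_red: Red wax crayon on the table, same size.
- cup: Clay-coloured cup, 76 mm across, 85 mm tall; origin at the centre of its underside.
- clip: Silver steel clip on the table, 32 x 20 x 8 mm with a wire loop to +x (52 mm in all).
- glue: Small jar, 40 mm across, 90 mm tall; origin at the centre of its underside.
- tape: Roll of clear tape lying flat, 70 mm across, 20 mm high, beside a 260 mm tall cabinet that stands at the far right of the table, clear of the work.
There are look-alikes about, which are no part of the job. There is more than one size of the pack; the one meant has the size given above.

How it is judged:
By the outcome, as a careful person would: the job done as asked, in the order asked, and still so for the second after the job is handed in, with the robot touching nothing.
It also fails if it takes over 72 s, if anything falls off the work surface, if the arm or the gripper's body presses on something with over 40 N, if the wrist force passes 120 N, or if a joint passes its speed limit or range.

## Robot

A 7-joint arm with a two-finger parallel gripper is mounted at the origin on the work surface. World frame = base frame: x ahead of the robot, y to its left, z up, the work surface at z = 0. Lengths are in m, angles in rad, forces in N, time in s.
With the tool pointing down it reaches from about 0.425 to 0.925 m from the base axis. Payload 6.8 kg.
Tool frame: the origin (TCP) lies on the centre line of the jaws, within the pads' length; the fingertips stand 11 mm ahead of it and the grasp point (between the pads) lies 8 mm behind it; x points along the fingers, z is the direction in which the jaws open and shut, and the axes are right-handed (so a half turn about x gives the same grasp; the last joint's range is limited). The gripper opens to 85 mm and grips with 20 to 120 N. Pads are 22 mm wide; open, the fingers measure 114 mm over their backs; the gripper's body (76 mm by 85 mm) begins 54 mm behind the grasp point. The pads swing forward as they close: fully open they stand 13 mm farther back than shut.
Start: joints at [-1.26, 0.477, 0.022, 1.555, -0.011, 1.109, -0.083], TCP at [0.274, 0.617, 0.242] pointing down, gripper open.
Joint ranges: [-2.96, 2.96], [-0.34, 2.1], [-1.41, 1.46], [0.24, 2.44], [-1.37, 4.51], [0.17, 1.92], [-2.96, 2.96]. Speed limits (rad/s): [2.39, 2.39, 3.14, 3.14, 3.14, 3.14, 3.14].

## Interface

Orientations are given as a rotation vector (axis times angle).
In Python, from station import monitor, camera, job_done gives the robot as it stands. The module is installed in compiled form; this text tells all that it offers.
- The arm moves only by the tool send_rows, never from a script. Its argument "motion" is a list of rows, each a list of 7 numbers: the shift along the tool's x, y, z in cm, then the turn, a rotation vector about the tool's x, y, z in rad, then the gripper's target within -1 to 1 (fully open at 1, half-way at 0, shut at -1). In form: [[tx, ty, tz, rx, ry, rz, jaw], ...]. A call has exactly 5 rows; each row is the pose to reach, as a shift and turn from the pose commanded when the call began, along the tool's axes at that moment; what a row does not reach only later rows make up. A row lasts 1/12 s, in which the tool goes at most 41.7 mm and 7.16 degrees, less where a joint would pass 70% of its speed; a pose out of reach is approached as far as the arm can. A call with a gripper value outside its range is refused whole. The fingers move at their own pace and stop on an object; the grip force is fixed at half the most. Time passes only in rows, so rows that repeat a pose let the fingers close, or fill a call up. It gives the time, the measured TCP pose, the force and the opening at its end, in the units of the state.
- monitor.read_state(): the state, without advancing time (a new reading comes with each control period).
- camera(name): name is "side" or "top" or "wrist"; returns a dict with "frame" (400x640x3 uint8, red, green, blue), "fx", "fy", "cx", "cy" (pixels), "origin" and "rotation" of the camera in the world. Camera axes: x right, y down, z forward; pixel columns grow to the right and rows downward; lengths in m; the calibration is good to about 2 mm. A picture is of the moment at which its call begins. There is no depth.
- job_done(): hands the job in, once; it reports no verdict.
The state is a dict: "time": time; "q": joint angles; "joint_vel": joint speeds; "effort": joint torques, N m; "position": TCP position; "tcp_rot": TCP orientation; "ft_force": force on the tool from outside, world axes, zero at the start; "ft_torque": the same for the moment, N m; "opening": opening from 0.0 (shut) to 1.0 (fully open).
Only numpy, scipy, OpenCV 4.12 (cv2) and the standard library are available. Lean on these libraries where they do the work, as an engineer would, in place of code of your own. Each camera call takes 0.05 s, during which the arm holds its last target. There are 200 camera calls.

## Working session

There is one attempt and no reset: what is moved stays moved. The work goes in short steps, Python scripts to look and compute and a tool call to move; the robot and the scene stay as the last step left them, time stands still between calls to the robot, and variables do not carry over. Pictures are saved under pics/ and viewed, about 8 in all and at most 12, crops included, and the job is handed in when it is done.

Besides the shell and the picture viewer there is one more tool, called after "Call:" as name(argument=value, ...) on one line, values as JSON. send_rows: Moves the arm, as the interface text tells. Its arguments: {"type":"object","properties":{"motion":{"type":"array","items":{"type":"array","items":{"type":"number"}}}},"required":["motion"]}

```bash
mkdir -p pics; cat > h.py <<'E'
import numpy as np, cv2
from scipy.spatial.transform import Rotation as R
from station import monitor, camera, job_done
def snap(n,f):
    c=camera(n); cv2.imwrite(f'pics/{f}.png',c['frame'][:,:,::-1]); np.save(f'pics/{f}.npy',c,allow_pickle=True); return c
def load(f): return np.load(f'pics/{f}.npy',allow_pickle=True).item()
def ray(c,u,v):
    d=np.array(c['rotation'])@np.array([(u-c['cx'])/c['fx'],(v-c['cy'])/c['fy'],1]); return np.array(c['origin']),d
def onz(c,u,v,z):
    o,d=ray(c,u,v); return o+d*(z-o[2])/d[2]
def proj(c,p):
    q=np.array(c['rotation']).T@(np.array(p)-c['origin']); return q[0]/q[2]*c['fx']+c['cx'],q[1]/q[2]*c['fy']+c['cy']
def tri(ca,a,cb,b):
    o1,d1=ray(ca,*a);o2,d2=ray(cb,*b); A=np.c_[d1,-d2]; s=np.linalg.lstsq(A,o2-o1,rcond=None)[0]
    p,q=o1+s[0]*d1,o2+s[1]*d2; return (p+q)/2,np.linalg.norm(p-q)
def togo(p):
    s=monitor.read_state(); return R.from_rotvec(s['tcp_rot']).inv().apply(np.array(p)-s['position'])*100
E
python3 - <<'E'
from h import *
s=monitor.read_state(); print(s); print(R.from_rotvec(s['tcp_rot']).as_matrix().round(3))
for n in('top','side','wrist'):
    c=snap(n,n+'0'); print(n,c['fx'],c['cx'],c['cy'],c['origin'],np.round(c['rotation'],3).tolist())
E
```

```text
{'time': 0.0, 'q': array([-1.2601149 ,  0.47778622,  0.02234717,  1.55647839, -0.0115114 ,
        1.10930211, -0.08311036]), 'joint_vel': array([-0.00062881, -0.000718  ,  0.00072107, -0.00050025, -0.00176772,
       -0.0003136 ,  0.00023084]), 'effort': array([ 9.91130787e-05, -5.96436918e+01,  1.60825051e+00, -2.81197536e+01,
        1.26124854e-02,  9.13271040e-03, -3.69930945e-06]), 'position': array([0.27426316, 0.61612702, 0.24132378]), 'tcp_rot': array([-0.89653878,  1.38020524,  0.8947097 ]), 'ft_force': array([0.15555455, 0.53409134, 0.11278619]), 'ft_torque': array([0.02552888, 0.00879237, 0.07505021]), 'opening': 0.9997856154146237}
[[-0.001 -0.914  0.407]
 [-0.002  0.407  0.914]
 [-1.    -0.    -0.002]]
top 375.2182423258147 318.7613849083029 189.5742455759835 [0.34095628 0.01068847 1.07386784] [-2.135, 2.087, -0.193]
side 434.5025943662725 325.48015873772016 197.71582298887066 [ 0.49255349 -0.97995219  0.80864728] [-2.204, 0.085, -0.017]
wrist 352.38294136621107 316.5356948719083 198.4396303035033 [0.1994922  0.65061409 0.37253131] [2.396, 1.557, 0.252]
```

```bash
sed -i "s/np.array(c\['rotation'\])/R.from_rotvec(c['rotation']).as_matrix()/" h.py; grep -n rotvec h.py
```

```text
8:    d=R.from_rotvec(c['rotation']).as_matrix()@np.array([(u-c['cx'])/c['fx'],(v-c['cy'])/c['fy'],1]); return np.array(c['origin']),d
12:    q=R.from_rotvec(c['rotation']).as_matrix().T@(np.array(p)-c['origin']); return q[0]/q[2]*c['fx']+c['cx'],q[1]/q[2]*c['fy']+c['cy']
17:    s=monitor.read_state(); return R.from_rotvec(s['tcp_rot']).inv().apply(np.array(p)-s['position'])*100
```

View pics/top0.png

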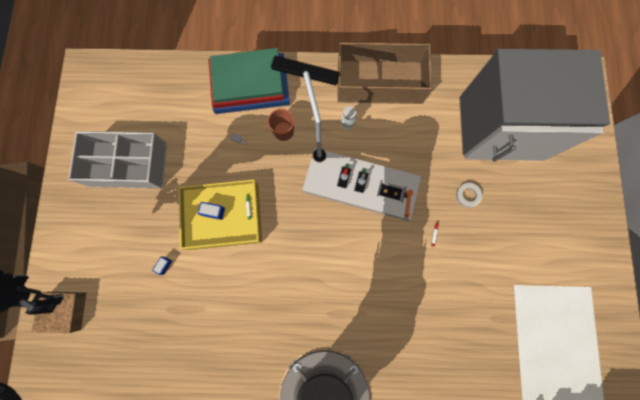

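View pics/side0.png

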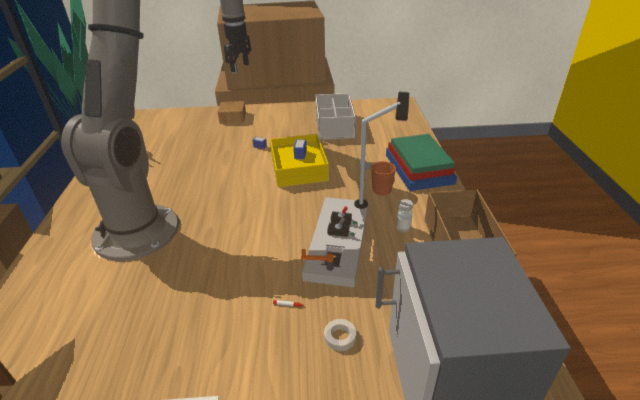

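The top view shows the base (303–420, 153–217), red switch ~(345,173), grey ~(362,180), pocket ~(391,192), the open lever (408,203), the pack in the yellow tray ~(210,210), and a smaller look-alike on the table (161,265). I'll zoom in and measure.

```bash
python3 - <<'E'
from h import *
t=load('top0');s=load('side0')
f=t['frame'][:,:,::-1]
a=cv2.resize(f[145:225,295:425],None,fx=6,fy=6,interpolation=cv2.INTER_CUBIC)
cv2.imwrite('pics/zb.png',a)
hsv=cv2.cvtColor(f,cv2.COLOR_BGR2HSV)
def blob(m,off=(0,0)):
    cs,_=cv2.findContours(m,0,1); return max(cs,key=cv2.contourArea)
# base white slab corners at z=.03
m=((hsv[:,:,1]<45)&(hsv[:,:,2]>110)).astype(np.uint8)*255
m[:145]=0;m[225:]=0;m[:,:295]=0;m[:,425:]=0
m=cv2.morphologyEx(m,cv2.MORPH_CLOSE,np.ones((9,9)))
c=blob(m); r=cv2.minAreaRect(c); print('base rect',r)
bp=cv2.boxPoints(r)
P=[onz(t,*p,.03)[:2] for p in bp]; print(np.round(P,4).tolist(), [round(float(np.linalg.norm(P[i]-P[i-1])),4) for i in range(4)])
# pack
m=cv2.inRange(hsv,(100,90,30),(130,255,255)); m[:190]=0;m[230:]=0;m[:,:185]=0;m[:,240:]=0
c=blob(m); print('pack',cv2.minAreaRect(c), cv2.boundingRect(c))
# white label
m=((hsv[:,:,1]<70)&(hsv[:,:,2]>120)).astype(np.uint8)*255; m[:190]=0;m[230:]=0;m[:,:185]=0;m[:,235:]=0
c=blob(m); r=cv2.minAreaRect(c);print('label',r,[np.round(onz(t,*p,.082),4).tolist() for p in cv2.boxPoints(r)],onz(t,*r[0],.082))
b=cv2.resize(f[170:260,150:270],None,fx=6,fy=6,interpolation=cv2.INTER_CUBIC)
cv2.imwrite('pics/zt.png',b)
E
```

```text
base rect ((361.59564208984375, 183.72381591796875), (111.56407165527344, 45.84825134277344), 15.154067993164062)
[[0.5431, 0.077], [0.6747, 0.0465], [0.5942, -0.2625], [0.4669, -0.2256]] [0.312, 0.1351, 0.3193, 0.1325]
pack ((211.26922607421875, 210.15383911132812), (22.945587158203125, 12.747549057006836), 11.309932708740234) (199, 205, 25, 14)
label ((207.88238525390625, 209.9706268310547), (20.615528106689453, 13.581995010375977), 14.03624439239502) [[0.4649, 0.3537, 0.082], [0.5007, 0.348, 0.082], [0.4883, 0.2929, 0.082], [0.4527, 0.2991, 0.082]] [0.47657185 0.32338454 0.082     ]
```

View pics/zb.png

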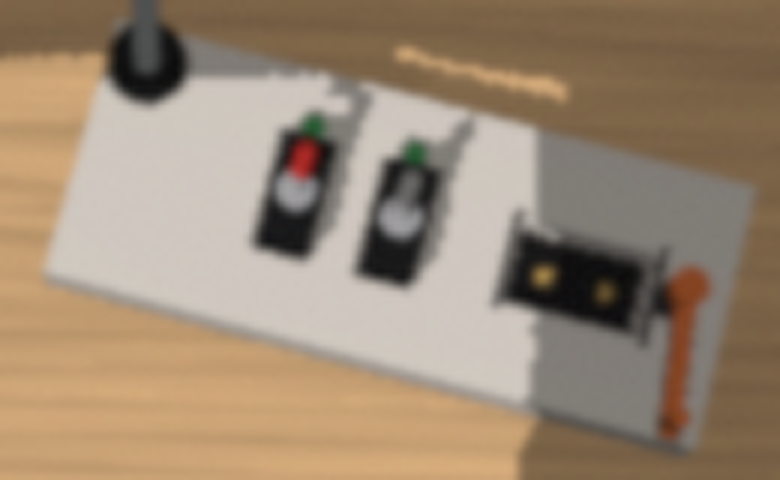

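View pics/zt.png

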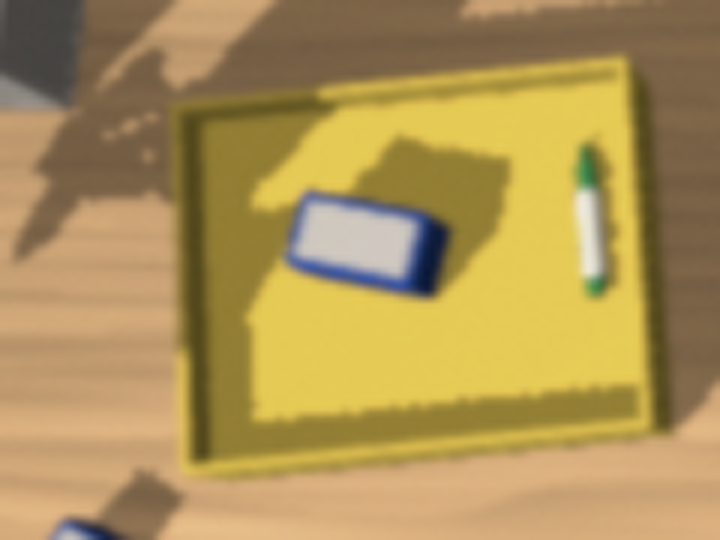

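The zoom gives clear base corners. Red is the left switch (base y=+80), its bat leans to the green dot, and the lever is open. I'll fit the base pose from these points and hold them against the model.

```bash
cat >> h.py <<'E'
def fit(W,B):
    W=np.array(W)[:,:2];B=np.array(B)/1000; wc,bc=W.mean(0),B.mean(0)
    a,b=W-wc,B-bc; th=np.arctan2((b[:,0]*a[:,1]-b[:,1]*a[:,0]).sum(),(a*b).sum())
    M=np.array([[np.cos(th),-np.sin(th)],[np.sin(th),np.cos(th)]]); t=wc-M@bc
    return th,t,(a-b@M.T)*1000
E
python3 - <<'E'
from h import *
t=load('top0')
px=lambda x,y:((x+.5)/6-.5+295,(y+.5)/6-.5+145)
L=[((692,446),.03,(-65,-130)),((45,273),.03,(-65,185)),((757,185),.03,(65,-130)),
 ((690,287),.067,(0,-104)),((577,283),.03,(0,-60)),((286,215+3),.0,(0,80))]
W=[onz(t,*px(*p),z) for p,z,b in L[:4]]
th,o,r=fit(W,[b for *_,b in L[:4]]); print('yaw deg',np.degrees(th),'origin',o,'\nres mm',r.round(1).tolist())
M=R.from_euler('z',th)
def w(x,y,z): return M.apply([x/1000,y/1000,z/1000])+[*o,0]
for n,p in dict(pocket=(0,-60,30),redtip=(13.9,80,81),greytip=(13.9,30,81),pivot=(0,-104,67),peg=(-63,-104,87),post=(46,165,30),c4=(65,185,30)).items():
    u=np.array(proj(t,w(*p))); print(n,w(*p).round(4),'crop px',((u-[295,145]+.5)*6-.5).round(0), 'side px',np.round(proj(load('side0'),w(*p)),1))
pg=onz(t,*px(671,418),.087)-onz(t,*px(690,287),.067); v=M.inv().apply([pg[0],pg[1],0]); print('peg rel base',v*1000)
E
```

```text
yaw deg -14.089921218075748 origin [ 0.56496086 -0.11825081] 
res mm [[0.9, 1.5], [-0.4, -0.9], [0.1, -0.5], [-0.5, -0.2]]
pocket [ 0.5504 -0.1764  0.03  ] crop px [580. 276.] side px [332.4 256.1]
redtip [ 0.5979 -0.044   0.081 ] crop px [307. 146.] side px [345.7 207.7]
greytip [ 0.5857 -0.0925  0.081 ] crop px [414. 174.] side px [343.  219.1]
pivot [ 0.5396 -0.2191  0.067 ] crop px [690. 286.] side px [329.3 257.6]
peg [ 0.4785 -0.2038  0.087 ] crop px [668. 413.] side px [303.5 248.7]
post [0.6497 0.0306 0.03  ] crop px [147.  65.] side px [360.3 205. ]
c4 [0.673  0.0454 0.03  ] crop px [117.  18.] side px [367.5 201.5]
peg rel base [-64.4214082  -1.4705085   0.       ]
```

Fit residuals are under 2 mm, and the other features match within about 1–2 px. I'm moving to a hover in front of the red switch with the gripper shut.

Call:
send_rows(motion=[[0.2,-2.5,-2.5,0,0,0,-1],[0.4,-5,-5,0,0,0,-1],[0.6,-7.5,-7.5,0,0,0,-1],[0.8,-10,-10,0,0,0,-1],[1.0,-12.3,-12.25,0,0,0,-1]])

```text
time: 0.57
position: [0.3376, 0.4524, 0.2319]
tcp_rot: [-0.896, 1.38, 0.895]
ft_force: [0.8, -0.1, 0.4]
opening: 0.301
```

Call:
send_rows(motion=[[0.2,-2.5,-2.5,0,0,0,-1],[0.4,-5,-5,0,0,0,-1],[0.6,-7.5,-7.5,0,0,0,-1],[0.8,-10,-10,0,0,0,-1],[1.0,-12.3,-12.25,0,0,0,-1]])

```text
time: 0.98
position: [0.4, 0.2904, 0.2221]
tcp_rot: [-0.895, 1.379, 0.895]
ft_force: [1.0, -0.2, 0.2]
opening: 0.003
```

Call:
send_rows(motion=[[0.2,-2.5,-2.5,0,0,0,-1],[0.4,-5,-5,0,0,0,-1],[0.6,-7.5,-7.5,0,0,0,-1],[0.8,-10,-10,0,0,0,-1],[1.0,-12.3,-12.25,0,0,0,-1]])

```text
time: 1.4
position: [0.4624, 0.1286, 0.2123]
tcp_rot: [-0.895, 1.379, 0.895]
ft_force: [0.1, -0.0, 0.5]
opening: -0.005
```

Call:
send_rows(motion=[[0.3,-2.5,-2.5,0,0,0,-1],[0.6,-5,-5,0,0,0,-1],[0.9,-8,-8,-0.05,0,0,-1],[1.0,-11,-11,-0.1,0,0,-1],[1.0,-12.3,-12.25,-0.173,0,0,-1]])

```text
time: 1.82
position: [0.5254, -0.0367, 0.2022]
tcp_rot: [-1.026, 1.318, 1.022]
ft_force: [0.5, -0.2, -0.5]
opening: 0.003
```

```bash
cat >> h.py <<'E'
TH,O=np.radians(-14.09),np.array([0.5650,-0.1183])
BM=R.from_euler('z',TH)
def w(x,y,z): return BM.apply([x/1000,y/1000,z/1000])+[*O,0]
def b(p): return BM.inv().apply(np.array(p)-[*O,0])*1000
def status():
    s=monitor.read_state(); m=R.from_rotvec(s['tcp_rot']).as_matrix()
    print('t',round(s['time'],2),'tcp base mm',b(s['position']).round(1),'tool z ang base deg',np.degrees(np.arctan2(m[1,2],m[0,2])-TH).round(2),'down',m[:,0].round(3),'F',s['ft_force'].round(1),'op',s['opening'].round(3))
E
python3 - <<'E'
from h import *
status(); c=snap('wrist','w1')
f=c['frame'][:,:,::-1].copy()
for p in [(13.9,80,81),(13.9,30,81),(0,80,52),(0,-60,12),(20,-28,30),(-20,-28,30),(20,-92,30),(-20,-92,30),(0,-104,67),(-63,-104,87),(-65,-130,30),(-65,185,30),(65,-130,30)]:
    u=proj(c,w(*p)); cv2.circle(f,(int(round(u[0])),int(round(u[1]))),3,(255,0,255),1); print(p,np.round(u))
cv2.imwrite('pics/w1m.png',f)
print(togo(w(40,76,130)))
E
```

```text
Traceback (most recent call last):
  File "h.py", line 29, in status
    print('t',round(s['time'],2),'tcp base mm',b(s['position']).round(1),'tool z ang base deg',np.degrees(np.arctan2(m[1,2],m[0,2])-TH).round(2),'down',m[:,0].round(3),'F',s['ft_force'].round(1),'op',s['opening'].round(3))
                                                                                                                                                                                                        ^^^^^^^^^^^^^^^^^^
AttributeError: 'float' object has no attribute 'round'
```

```bash
sed -i "s/s\['opening'\].round(3)/round(s['opening'],3)/" h.py
python3 - <<'E'
from h import *
status(); c=snap('wrist','w1')
f=c['frame'][:,:,::-1].copy()
for p in [(13.9,80,81),(13.9,30,81),(0,80,52),(0,-60,12),(20,-28,30),(-20,-28,30),(20,-92,30),(-20,-92,30),(0,-104,67),(-63,-104,87),(-65,-130,30),(-65,185,30),(65,-130,30)]:
    u=proj(c,w(*p)); cv2.circle(f,(int(round(u[0])),int(round(u[1]))),3,(255,0,255),1); print(p,np.round(u))
cv2.imwrite('pics/w1m.png',f)
print(togo(w(40,76,130)))
E
```

```text
t 1.82 tcp base mm [-58.3  69.5 202.2] tool z ang base deg 89.84 down [ 0.001 -0.002 -1.   ] F [ 0.5 -0.2 -0.5] op 0.003
(13.9, 80, 81) [329. 279.]
(13.9, 30, 81) [268. 279.]
(0, 80, 52) [328. 247.]
(0, -60, 12) [186. 229.]
(20, -28, 30) [215. 256.]
(-20, -28, 30) [211. 217.]
(20, -92, 30) [149. 256.]
(-20, -92, 30) [142. 217.]
(0, -104, 67) [111. 256.]
(-63, -104, 87) [ 80. 192.]
(-65, -130, 30) [ 91. 170.]
(-65, 185, 30) [447. 170.]
(65, -130, 30) [118. 296.]
[ 7.26820587 -9.67371943  0.8846674 ]
```

View pics/w1m.png

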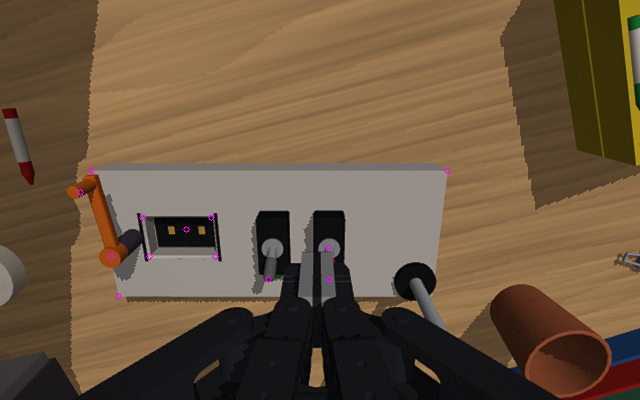

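The projected model points land on the pocket corners, base corners and switches within ~1 px, which confirms the base pose. Next is descending beyond the red bat on the dot side and pushing it off.

Call:
send_rows(motion=[[0,-3,0.3,0,0,0,-1],[0.5,-6.5,0.6,0,0,0,-1],[2,-9.7,0.9,0,0,0,-1],[5,-9.7,0.9,0,0,0,-1],[7,-9.7,0.9,0,0,0,-1]])

```text
time: 2.28
position: [0.622, -0.0457, 0.1302]
tcp_rot: [-1.026, 1.316, 1.026]
ft_force: [-0.7, 0.3, -0.5]
opening: 0.0
```

Call:
send_rows(motion=[[2,0,0,0,0,0,-1],[4,0,0,0,0,0,-1],[5.7,0,0,0,0,0,-1],[5.7,0,0,0,0,0,-1],[5.7,0,0,0,0,0,-1]])

```text
time: 2.7
position: [0.6202, -0.0455, 0.0745]
tcp_rot: [-1.025, 1.317, 1.028]
ft_force: [-0.2, 0.6, -0.2]
opening: -0.001
```

Call:
send_rows(motion=[[0,0.7,0,0,0,0,-1],[0,1.4,0,0,0,0,-1],[0,2.0,0,0,0,0,-1],[0,2.6,0,0,0,0,-1],[0,3.1,0,0,0,0,-1]])

```text
time: 3.12
position: [0.5926, -0.0384, 0.0766]
tcp_rot: [-1.029, 1.311, 1.022]
ft_force: [12.9, -1.9, -1.3]
opening: 0.002
```

```bash
python3 - <<'E'
from h import *
status()
c=snap('side','s2'); 
for n,a in(('on',.42),('off',-.42)): print(n,proj(c,w(34*np.sin(a),80,50+34*np.cos(a))))
f=c['frame'].astype(int); m=(f[:,:,0]>110)&(f[:,:,1]<60)&(f[:,:,2]<70); m[:190]=0;m[235:]=0;m[:,:320]=0;m[:,365:]=0
ys,xs=np.nonzero(m); print(len(xs),xs.mean() if len(xs) else 0,ys.mean() if len(xs) else 0)
E
```

```text
t 3.12 tcp base mm [ 7.4 84.2 76.6] tool z ang base deg 90.01 down [ 0.006 -0.    -1.   ] F [12.9 -1.9 -1.3] op 0.002
on (np.float64(345.6601535812479), np.float64(207.66249855190924))
off (np.float64(335.6489264534086), np.float64(206.7152018259411))
11 337.45454545454544 209.0909090909091
```

Call:
send_rows(motion=[[0,-1.2,0,0,0,0,-1],[0,-2,0,0,0,0,-1],[-4,-2,0,0,0,0,-1],[-8,-2,0,0,0,0,-1],[-12,-2,0,0,0,0,-1]])

```text
time: 3.58
position: [0.6091, -0.0433, 0.1958]
tcp_rot: [-1.025, 1.318, 1.028]
ft_force: [0.6, 0.4, -0.2]
opening: -0.002
```

Call:
send_rows(motion=[[0,3,0,0,0,0,-0.4],[0,7,0,0,0,0,-0.4],[0,10,0,0,0,0,0.1],[0,10,0,0,0,0,0.1],[0,10,0,0,0,0,0.1]])

```text
time: 4.0
position: [0.5115, -0.0184, 0.1954]
tcp_rot: [-1.026, 1.315, 1.028]
ft_force: [1.2, 0.3, 0.2]
opening: 0.55
```

```bash
python3 - <<'E'
from h import *
status(); print(monitor.read_state()['q'].round(2))
c=snap('side','s3'); f=c['frame'].astype(int); m=(f[:,:,0]>110)&(f[:,:,1]<60)&(f[:,:,2]<70); m[:190]=0;m[235:]=0;m[:,:320]=0;m[:,365:]=0
ys,xs=np.nonzero(m); print(len(xs),xs.mean() if len(xs) else 0,ys.mean() if len(xs) else 0)
for n,a in(('on',.42),('off',-.42)): print(n,np.round([proj(c,w(h*np.sin(a),80,50+h*np.cos(a))) for h in (14,34)],1).tolist())
s0=load('side0')['frame'].astype(int); f=s0; m=(f[:,:,0]>110)&(f[:,:,1]<60)&(f[:,:,2]<70); m[:190]=0;m[235:]=0;m[:,:320]=0;m[:,365:]=0
ys,xs=np.nonzero(m); print('before',len(xs),xs.mean(),ys.mean())
print('togo pack hover',togo([.42,.31,.25]))
E
```

```text
t 4.0 tcp base mm [-76.2  83.9 195.4] tool z ang base deg 90.06 down [-0.001  0.001 -1.   ] F [1.2 0.3 0.2] op 0.55
[-0.35  0.27  0.32  2.01 -0.11  0.88  1.35]
9 337.44444444444446 209.11111111111111
on [[342.7, 212.6], [345.7, 207.7]]
off [[338.6, 212.2], [335.6, 206.7]]
before 11 344.1818181818182 210.0
togo pack hover [-5.42663492 17.01557885 29.62468019]
```

The red bat has moved to the off position (337.4 px vs 344.2 px before). Next I go to the tray, turning the tool 88° so the jaws span the pack's 36 mm side.

Call:
send_rows(motion=[[-0.2,0.8,1.9,0.102,0,0,0.4],[-0.3,1.6,3.8,0.204,0,0,0.4],[-0.5,2.3,5.7,0.306,0,0,0.4],[-0.6,3.1,7.5,0.408,0,0,0.4],[-0.8,3.9,9.4,0.51,0,0,0.4]])

```text
time: 4.47
position: [0.4994, 0.0824, 0.2033]
tcp_rot: [-0.633, 1.476, 0.632]
ft_force: [0.4, -0.2, -0.3]
opening: 0.698
```

Call:
send_rows(motion=[[-0.2,1.6,1.3,0.102,0,0,0.4],[-0.3,3.2,2.5,0.204,0,0,0.4],[-0.5,4.8,3.8,0.306,0,0,0.4],[-0.6,6.4,5.0,0.408,0,0,0.4],[-0.8,8.0,6.3,0.51,0,0,0.4]])

```text
time: 4.88
position: [0.4843, 0.1835, 0.2113]
tcp_rot: [-0.235, 1.557, 0.234]
ft_force: [0.9, -0.1, -0.2]
opening: 0.702
```

Call:
send_rows(motion=[[-0.2,2.0,0.3,0.104,0,0,0.4],[-0.3,4.0,0.6,0.208,0,0,0.4],[-0.5,6.0,1.0,0.312,0,0,0.4],[-0.8,8.2,1.3,0.416,0,0,0.4],[-0.8,10.1,1.6,0.52,0,0,0.4]])

```text
time: 5.3
position: [0.4694, 0.2856, 0.2198]
tcp_rot: [0.173, 1.562, -0.172]
ft_force: [0.7, -0.1, 0.0]
opening: 0.702
```

```bash
python3 - <<'E'
from h import *
status(); c=snap('wrist','w4'); print(monitor.read_state()['position'])
E
```

```text
t 5.3 tcp base mm [-191.   368.5  219.8] tool z ang base deg 1.48 down [ 0.001  0.001 -1.   ] F [ 0.7 -0.1  0. ] op 0.702
[0.46821222 0.2902962  0.21945945]
```

View pics/w4.png

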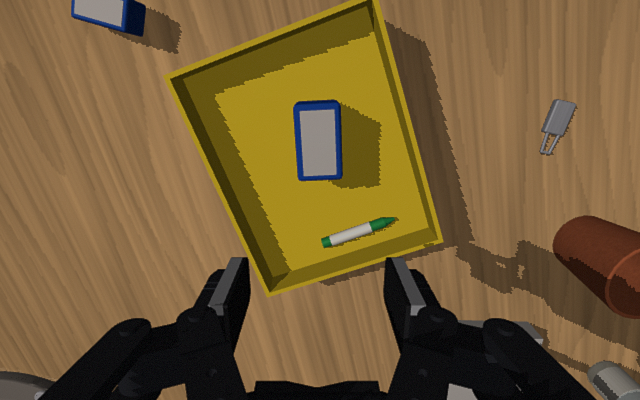

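The pack is in clear view at (295–342, 100–180), with the green crayon at (360,233). The fingers sit well below the pack in the image.

```bash
python3 - <<'E'
from h import *
c=load('w4'); t=load('top0'); f=c['frame'][:,:,::-1]; hsv=cv2.cvtColor(f,cv2.COLOR_BGR2HSV)
sub=np.zeros(f.shape[:2],np.uint8); sub[85:195,280:360]=255
yel=cv2.inRange(hsv,(15,80,0),(40,255,255))
lab=((hsv[:,:,1]<60)&(hsv[:,:,2]>120)).astype(np.uint8)*255&sub
blu=cv2.inRange(hsv,(100,60,20),(135,255,255))&sub
for n,m in(('label',lab),('all',lab|blu)):
    m=cv2.morphologyEx(m,cv2.MORPH_CLOSE,np.ones((3,3)))
    k=max(cv2.findContours(m,0,1)[0],key=cv2.contourArea); r=cv2.minAreaRect(k)
    B=np.array([onz(c,*p,.082) for p in cv2.boxPoints(r)]); e=[np.linalg.norm(B[i]-B[i-1]) for i in range(4)]
    ctr=B.mean(0); l=B[1]-B[0] if np.linalg.norm(B[1]-B[0])>np.linalg.norm(B[2]-B[1]) else B[2]-B[1]
    print(n,r[0],ctr.round(4),np.round(e,4),'long axis ang',np.degrees(np.arctan2(l[1],l[0])))
    if n=='label': print('tri w/ top',tri(c,r[0],t,(207.88,209.97)))
    print('togo',togo([*ctr[:2],.11]))
E
```

```text
label (318.3538513183594, 142.36923217773438) [0.4789 0.3212 0.082 ] [0.0499 0.0256 0.0498 0.0272] long axis ang -98.43047631038692
tri w/ top (array([0.47772645, 0.32259558, 0.08311612]), np.float64(0.0027569758121220303))
togo [10.95485014  3.22218116  0.35214212]
all (317.73480224609375, 139.87060546875) [0.4787 0.3228 0.082 ] [0.0606 0.0347 0.0605 0.0373] long axis ang -99.01735352826044
togo [10.95523697  3.37766973  0.30423502]
```

Call:
send_rows(motion=[[2,1.5,0.2,-0.03,0,0,0.4],[4,3.2,0.3,-0.07,0,0,0.4],[6,3.2,0.3,-0.07,0,0,0.4],[8,3.2,0.3,-0.07,0,0,0.4],[8,3.2,0.3,-0.07,0,0,0.4]])

```text
time: 5.77
position: [0.4769, 0.3133, 0.1355]
tcp_rot: [0.109, 1.572, -0.117]
ft_force: [-0.2, 0.0, 0.2]
opening: 0.7
```

```bash
python3 - <<'E'
from h import *
status(); print(togo([.4785,.322,.070]))
E
```

```text
t 5.77 tcp base mm [-190.5  397.2  135.5] tool z ang base deg 5.84 down [-0.004 -0.005 -1.   ] F [-0.2  0.   0.2] op 0.7
[6.54130282 0.91352202 0.05505016]
```

Call:
send_rows(motion=[[0,0.5,0,0,0,0,0.4],[1,0.5,0,0,0,0,0.4],[2,0.5,0,0,0,0,0.4],[3,0.5,0,0,0,0,0.4],[3,0.5,0,0,0,0,0.4]])

```text
time: 6.18
position: [0.4778, 0.3185, 0.1075]
tcp_rot: [0.112, 1.57, -0.115]
ft_force: [-0.8, 0.4, -0.4]
opening: 0.701
```

```bash
python3 - <<'E'
from h import *
status(); print(togo([.4785,.322,.070]))
E
```

```text
t 6.18 tcp base mm [-190.9  402.4  107.5] tool z ang base deg 5.79 down [-0.002 -0.002 -1.   ] F [-0.8  0.4 -0.4] op 0.701
[3.75043571 0.36165113 0.02782809]
```

Call:
send_rows(motion=[[1,0.35,0,0,0,0,0.4],[2,0.35,0,0,0,0,0.4],[3,0.35,0,0,0,0,0.4],[3.7,0.35,0,0,0,0,0.4],[3.7,0.35,0,0,0,0,0.4]])

```text
time: 6.6
position: [0.4782, 0.3219, 0.0703]
tcp_rot: [0.112, 1.57, -0.116]
ft_force: [-0.7, 0.6, -0.1]
opening: 0.703
```

Call:
send_rows(motion=[[0,0,0,0,0,0,0],[0,0,0,0,0,0,-1],[0,0,0,0,0,0,-1],[0,0,0,0,0,0,-1],[0,0,0,0,0,0,-1]])

```text
time: 7.02
position: [0.4797, 0.3228, 0.0728]
tcp_rot: [0.115, 1.567, -0.113]
ft_force: [-0.1, -0.0, 1.3]
opening: 0.408
```

```bash
python3 - <<'E'
from h import *
status(); print(monitor.read_state()['position']);c=snap('wrist','w5')
E
```

```text
t 7.02 tcp base mm [-190.1  407.1   72.8] tool z ang base deg 5.77 down [ 0.001  0.001 -1.   ] F [-0.1 -0.   1.3] op 0.408
[0.4797015  0.32280103 0.07284179]
```

Call:
send_rows(motion=[[-1,0,0,0,0,0,-1],[-3,0,0,0,0,0,-1],[-6,0,0,0,0,0,-1],[-9,0,0,0,0,0,-1],[-12,0,0,0,0,0,-1]])

```text
time: 7.48
position: [0.4786, 0.3221, 0.1937]
tcp_rot: [0.113, 1.569, -0.115]
ft_force: [0.6, 0.7, -2.6]
opening: 0.41
```

Call:
send_rows(motion=[[-1.5,0,0,0,0,0,-1],[-3,0,0,0,0,0,-1],[-3,0,0,0,0,0,-1],[-3,0,0,0,0,0,-1],[-3,0,0,0,0,0,-1]])

```text
time: 7.9
position: [0.4784, 0.3222, 0.2213]
tcp_rot: [0.113, 1.569, -0.115]
ft_force: [-1.5, -0.4, -2.8]
opening: 0.409
```

```bash
python3 - <<'E'
from h import *
status(); print(monitor.read_state()['position']);c=snap('wrist','w6')
E
```

```text
t 7.9 tcp base mm [-191.2  406.2  221.3] tool z ang base deg 5.79 down [-0.002 -0.001 -1.   ] F [-1.5 -0.4 -2.8] op 0.409
[0.47843929 0.3222253  0.22127958]
```

View pics/w6.png

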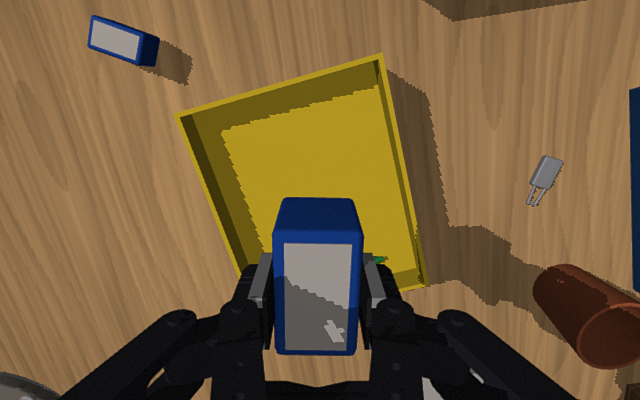

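Pack is held upright, with its label corners near (285,243), (353,243), (350,350) and (275,350). Only the crayon remains in the tray. Next I work out its offset in the hand.

```bash
python3 - <<'E'
from h import *
c=load('w6'); s=monitor.read_state(); Rt=R.from_rotvec(s['tcp_rot'])
z=s['position'][2]+.0092
P=np.array([onz(c,*p,z) for p in[(285,243),(353,243),(350,351),(276,350)]])
print('sizes',[np.linalg.norm(P[i]-P[i-1]).round(4) for i in range(4)],'tool-frame label pts mm',(Rt.inv().apply(P-s['position'])*1000).round(1).tolist())
m=P.mean(0); print('centre in tool',Rt.inv().apply(m-s['position'])*1000)
print(np.round(proj(c,s['position']),1))
E
```

```text
sizes [np.float64(0.0509), np.float64(0.026), np.float64(0.0511), np.float64(0.0317)] tool-frame label pts mm [[-9.2, 23.9, -12.0], [-9.3, 23.9, 14.0], [-9.2, -27.2, 14.4], [-9.1, -26.8, -17.3]]
centre in tool [-9.19681829 -1.5520192  -0.20603712]
[316.4 284. ]
```

Call:
send_rows(motion=[[0,-2,0.6,0,0,0,-1],[0,-5,1.5,0,0,0,-1],[0,-9,2.7,0,0,0,-1],[0,-13,3.9,0,0,0,-1],[0,-16.1,4.8,0,0,0,-1]])

```text
time: 8.37
position: [0.5029, 0.1526, 0.2211]
tcp_rot: [0.113, 1.569, -0.117]
ft_force: [-0.3, -1.1, -2.9]
opening: 0.408
```

Call:
send_rows(motion=[[0,-3.5,1,0,0,0,-1],[0,-7,2,0,0,0,-1],[0,-10,3,0,0,0,-1],[0,-13,3.9,0,0,0,-1],[0,-16.1,4.8,0,0,0,-1]])

```text
time: 8.78
position: [0.527, -0.0113, 0.2211]
tcp_rot: [0.113, 1.57, -0.114]
ft_force: [1.1, 0.0, -1.8]
opening: 0.406
```

Call:
send_rows(motion=[[0,-3.5,1,0.03,0,0,-1],[0,-7,2,0.07,0,0,-1],[0,-11,3.3,0.1,0,0,-1],[0,-14,4.2,0.1,0,0,-1],[0,-15.9,4.8,0.1,0,0,-1]])

```text
time: 9.2
position: [0.5511, -0.1787, 0.2213]
tcp_rot: [0.194, 1.564, -0.198]
ft_force: [-0.5, 0.4, -3.3]
opening: 0.406
```

Call:
send_rows(motion=[[1,0,0,0,0,0,-1],[3,0,0,0,0,0,-1],[5,0,0,0,0,0,-1],[6,0,0,0,0,0,-1],[6,0,0,0,0,0,-1]])

```text
time: 9.62
position: [0.55, -0.1727, 0.159]
tcp_rot: [0.192, 1.569, -0.192]
ft_force: [-0.8, 0.2, -2.0]
opening: 0.408
```

```bash
python3 - <<'E'
from h import *
status(); print(togo(w(0,-58.5,85)))
E
```

```text
t 9.62 tcp base mm [ -1.3 -56.4 159. ] tool z ang base deg 0.09 down [-0.006  0.001 -1.   ] F [-0.8  0.2 -2. ] op 0.408
[ 7.39444787 -0.20158796  0.17375943]
```

Call:
send_rows(motion=[[2,-0.2,0.15,0,0,0,-1],[4,-0.2,0.15,0,0,0,-1],[6,-0.2,0.15,0,0,0,-1],[7.4,-0.2,0.15,0,0,0,-1],[7.4,-0.2,0.15,0,0,0,-1]])

```text
time: 10.03
position: [0.5518, -0.1753, 0.0861]
tcp_rot: [0.192, 1.567, -0.191]
ft_force: [-0.2, 0.9, -2.1]
opening: 0.408
```

Call:
send_rows(motion=[[0,0,0,0,0,0,-1],[0,0,0,0,0,0,-1],[0,0,0,0,0,0,-1],[0,0,0,0,0,0,-1],[0,0,0,0,0,0,-1]])

```text
time: 10.45
position: [0.5538, -0.1764, 0.0892]
tcp_rot: [0.192, 1.561, -0.192]
ft_force: [0.0, 0.4, -2.1]
opening: 0.405
```

```bash
python3 - <<'E'
from h import *
status(); print(togo(w(0,-58.5,48))); c=snap('wrist','w7'); f=c['frame'][:,:,::-1].copy()
for p in [(20,-28,30),(-20,-28,30),(20,-92,30),(-20,-92,30)]:
    u=proj(c,w(*p)); cv2.circle(f,(int(round(u[0])),int(round(u[1]))),3,(255,0,255),1)
cv2.imwrite('pics/w7m.png',f)
E
```

```text
t 10.45 tcp base mm [  3.3 -59.1  89.2] tool z ang base deg 0.06 down [ 0.001 -0.    -1.   ] F [ 0.   0.4 -2.1] op 0.405
[ 4.11527189  0.06214646 -0.33253838]
```

View pics/w7m.png

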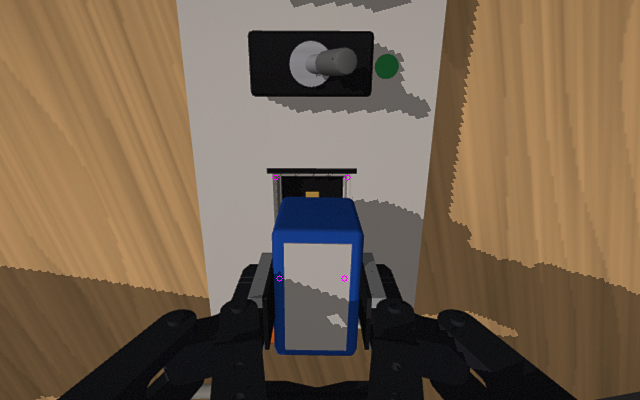

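Call:
send_rows(motion=[[0,0.05,-0.3,0,0,0,-1],[0.5,0.05,-0.3,0,0,0,-1],[1.0,0.05,-0.3,0,0,0,-1],[1.6,0.05,-0.3,0,0,0,-1],[1.6,0.05,-0.3,0,0,0,-1]])

```text
time: 10.92
position: [0.5495, -0.1748, 0.0707]
tcp_rot: [0.192, 1.565, -0.192]
ft_force: [-0.2, -0.2, -3.0]
opening: 0.409
```

Call:
send_rows(motion=[[0,0,0,0,0,0,-1],[0,0,0,0,0,0,-1],[0,0,0,0,0,0,-1],[0,0,0,0,0,0,-1],[0,0,0,0,0,0,-1]])

```text
time: 11.33
position: [0.5506, -0.1753, 0.0725]
tcp_rot: [0.192, 1.562, -0.192]
ft_force: [0.5, -0.0, -2.8]
opening: 0.41
```

```bash
python3 - <<'E'
from h import *
status(); print(togo(w(0,-58.5,47)))
E
```

```text
t 11.33 tcp base mm [ -0.1 -58.8  72.5] tool z ang base deg 0.05 down [ 0. -0. -1.] F [ 0.5 -0.  -2.8] op 0.41
[2.54748994 0.02515739 0.00791923]
```

Call:
send_rows(motion=[[0.3,0,0,0,0,0,-1],[0.6,0,0,0,0,0,-1],[0.9,0,0,0,0,0,-1],[1.2,0,0,0,0,0,-1],[1.2,0,0,0,0,0,-1]])

```text
time: 11.75
position: [0.5499, -0.1751, 0.0595]
tcp_rot: [0.192, 1.563, -0.192]
ft_force: [0.3, 0.1, -2.8]
opening: 0.407
```

```bash
python3 - <<'E'
from h import *
status(); print(togo(w(0,-58.5,47)))
E
```

```text
t 11.75 tcp base mm [ -0.8 -58.7  59.5] tool z ang base deg 0.05 down [-0.001  0.    -1.   ] F [ 0.3  0.1 -2.8] op 0.407
[1.24832853 0.02145821 0.08110821]
```

Call:
send_rows(motion=[[0.3,0,0,0,0,0,-1],[0.6,0,0,0,0,0,-1],[0.9,0,0,0,0,0,-1],[1.2,0,0,0,0,0,-1],[1.2,0,0,0,0,0,-1]])

```text
time: 12.17
position: [0.55, -0.175, 0.0476]
tcp_rot: [0.192, 1.563, -0.192]
ft_force: [-1.0, 0.4, -2.6]
opening: 0.407
```

Call:
send_rows(motion=[[0.1,0,0,0,0,0,-1],[0.1,0,0,0,0,0,-1],[0.1,0,0,0,0,0,-1],[0.1,0,0,0,0,0,-1],[0.1,0,0,0,0,0,-1]])

```text
time: 12.58
position: [0.5505, -0.1752, 0.0474]
tcp_rot: [0.192, 1.562, -0.192]
ft_force: [0.1, -0.7, -1.7]
opening: 0.409
```

```bash
python3 - <<'E'
from h import *
status(); print(togo(w(0,-58.5,47)))
E
```

```text
t 12.58 tcp base mm [ -0.2 -58.7  47.4] tool z ang base deg 0.05 down [ 0. -0. -1.] F [ 0.1 -0.7 -1.7] op 0.409
[0.04304106 0.02458475 0.01846469]
```

Call:
send_rows(motion=[[0,0,0,0,0,0,0.1],[0,0,0,0,0,0,0.3],[0,0,0,0,0,0,0.3],[0,0,0,0,0,0,0.3],[-1,0,0,0,0,0,0.3]])

```text
time: 13.0
position: [0.5494, -0.1748, 0.0563]
tcp_rot: [0.193, 1.565, -0.192]
ft_force: [-0.1, 0.1, -0.5]
opening: 0.647
```

Call:
send_rows(motion=[[-2,0,0,0,0,0,0.3],[-5,0,0,0,0,0,0.3],[-8,0,0,0,0,0,0.3],[-11,-2,0,0,0,0,0.3],[-13,-5,0,0,0,0,0.3]])

```text
time: 13.42
position: [0.5404, -0.2215, 0.1906]
tcp_rot: [0.189, 1.559, -0.187]
ft_force: [1.0, -0.7, -0.1]
opening: 0.652
```

Call:
send_rows(motion=[[0,0,0,0,0,0,-0.4],[0,0,0,0,0,0,-0.4],[0,0,0,0,0,0,-0.4],[0,0,0,0,0,0,-0.4],[0,0,0,0,0,0,-0.4]])

```text
time: 13.83
position: [0.5381, -0.2224, 0.1864]
tcp_rot: [0.192, 1.564, -0.191]
ft_force: [0.4, 0.5, 0.5]
opening: 0.299
```

```bash
python3 - <<'E'
from h import *
status(); c=snap('wrist','w8'); f=c['frame'][:,:,::-1].copy()
for p in [(18,-30,56),(-18,-30,56),(18,-90,56),(-18,-90,56),(0,-104,67),(-63,-104,87),(-13.9,80,81),(13.9,30,81)]:
    u=proj(c,w(*p)); cv2.circle(f,(int(round(u[0])),int(round(u[1]))),3,(255,0,255),1)
cv2.imwrite('pics/w8m.png',f)
E
```

```text
t 13.83 tcp base mm [  -0.7 -107.5  186.4] tool z ang base deg 0.14 down [-0.002  0.001 -1.   ] F [0.4 0.5 0.5] op 0.299
```

View pics/w8m.png

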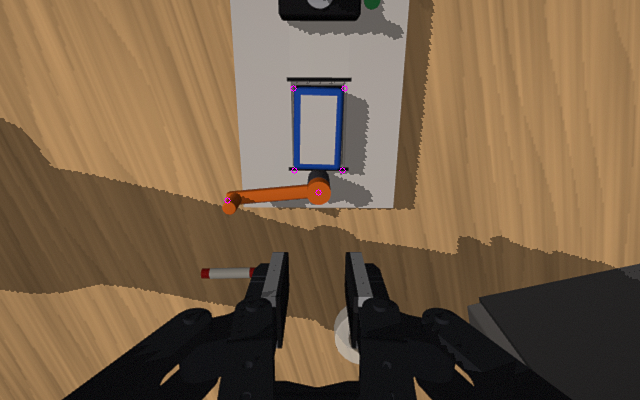

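The pack sits at its seated outline, the lever is open, and the grey bat is untouched. Next I turn 90° and move above the peg to cage it between the jaws.

Call:
send_rows(motion=[[0,0.1,-1.2,-0.12,0,0,-0.4],[0,0.2,-2.5,-0.24,0,0,-0.4],[0,0.3,-3.8,-0.36,0,0,-0.4],[0,0.35,-5,-0.48,0,0,-0.4],[0,0.35,-6.2,-0.6,0,0,-0.4]])

```text
time: 14.3
position: [0.4783, -0.2044, 0.1868]
tcp_rot: [-0.284, 1.553, 0.284]
ft_force: [0.0, -0.1, 0.0]
opening: 0.303
```

Call:
send_rows(motion=[[0,0,0,-0.12,0,0,-0.4],[0,0,0,-0.24,0,0,-0.4],[0,0,0,-0.36,0,0,-0.4],[0,0,0,-0.48,0,0,-0.4],[0,0,0,-0.6,0,0,-0.4]])

```text
time: 14.72
position: [0.4789, -0.2047, 0.1868]
tcp_rot: [-0.749, 1.438, 0.751]
ft_force: [0.1, 1.5, 0.7]
opening: 0.298
```

Call:
send_rows(motion=[[1,0,0,-0.12,0,0,-0.4],[3,0,0,-0.24,0,0,-0.4],[5,0,0,-0.37,0,0,-0.4],[6,0,0,-0.37,0,0,-0.4],[6,0,0,-0.37,0,0,-0.4]])

```text
time: 15.13
position: [0.4773, -0.2044, 0.1249]
tcp_rot: [-1.021, 1.32, 1.028]
ft_force: [1.1, 0.4, -1.1]
opening: 0.3
```

```bash
python3 - <<'E'
from h import *
status(); print(monitor.read_state()['q'].round(2)); c=snap('wrist','w9'); print(togo(w(-63,-104,84)))
# peg position from side & top views: orange top
for n in('top','side'):
    k=camera(n); f=k['frame'][:,:,::-1]; h=cv2.cvtColor(f,cv2.COLOR_BGR2HSV); m=cv2.inRange(h,(4,130,80),(17,255,255))
    p=proj(k,w(-63,-104,87)); x,y=map(int,p); print(n,np.round(p,1)); 
    s=m[y-12:y+12,x-12:x+12]; ys,xs=np.nonzero(s); print(len(xs),(xs.min()+x-12,xs.max()+x-12,ys.min()+y-12,ys.max()+y-12) if len(xs) else '')
E
```

```text
t 15.13 tcp base mm [ -64.1 -104.9  124.9] tool z ang base deg 89.84 down [-0.005  0.001 -1.   ] F [ 1.1  0.4 -1.1] op 0.3
[ 0.07  0.39  0.26  2.04 -0.15  0.74  1.75]
[ 4.22676693 -0.02366806  0.11232879]
top [405.9 213.4]
17 (np.int64(405), np.int64(409), np.int64(213), np.int64(217))
side [303.5 248.7]
193 (np.int64(291), np.int64(314), np.int64(236), np.int64(259))
```

View pics/w9.png

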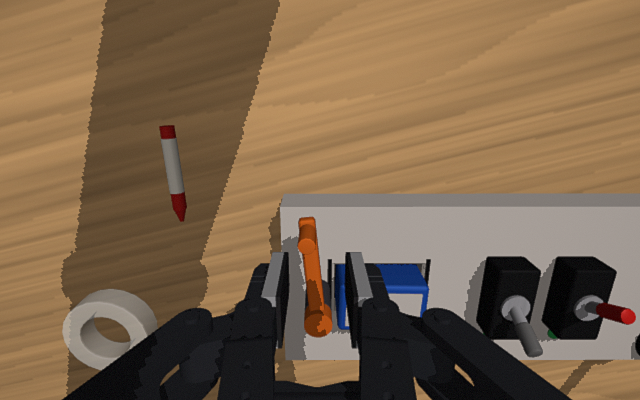

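```bash
python3 - <<'E'
from h import *
c=load('w9')
for q in(1.5,1.57,1.65,1.7):
    d=np.array([-np.sin(q),np.cos(q)]); 
    print(q,[np.round(proj(c,w(*(d*63+[0,-104]),z)),0).tolist() for z in(67,87)], np.round(proj(c,w(*(d*70+[0,-104]),63)),0), np.round(proj(c,w(0,-104,67)),0))
for u in((307,241),(307,238)): print(b(onz(c,*u,.087)))
for z in (84,): print(np.round(proj(c,w(-63,-104,84)),0))
E
```

```text
1.5 [[324.0, 231.0], [325.0, 246.0]] [325. 217.] [317. 322.]
1.57 [[317.0, 231.0], [317.0, 246.0]] [317. 217.] [317. 322.]
1.65 [[308.0, 231.0], [307.0, 246.0]] [307. 218.] [317. 322.]
1.7 [[303.0, 232.0], [302.0, 247.0]] [301. 218.] [317. 322.]
[ -65.94950588 -109.1720936    87.        ]
[ -67.68037929 -109.15315544   87.        ]
[317. 244.]
```

Back-projection puts the lever at q≈1.65, so the peg is about 5 mm further back, near base (-63,-109). I'll lower over it with that correction.

Call:
send_rows(motion=[[0,0,-0.4,0,0,0,-0.4],[1,0,-0.4,0,0,0,-0.4],[2.5,0,-0.4,0,0,0,-0.4],[4,0,-0.4,0,0,0,-0.4],[4,0,-0.4,0,0,0,-0.4]])

```text
time: 15.7
position: [0.4766, -0.2087, 0.0851]
tcp_rot: [-1.024, 1.318, 1.028]
ft_force: [-0.2, 0.7, -0.3]
opening: 0.299
```

Call:
send_rows(motion=[[0,0,0,0,0,0,-0.6],[0,0,0,0,0,0,-0.6],[0,0,0.2,0,0,0,-0.6],[0,0,0.4,0,0,0,-0.6],[0,0,0.4,0,0,0,-0.6]])

```text
time: 16.12
position: [0.4796, -0.2049, 0.0879]
tcp_rot: [-1.027, 1.314, 1.026]
ft_force: [0.2, 0.2, -0.5]
opening: 0.2
```

```bash
python3 - <<'E'
from h import *
status(); print(togo(w(-63,-104,84)))
E
```

```text
t 16.12 tcp base mm [ -61.8 -104.8   87.9] tool z ang base deg 90.03 down [ 0.001  0.    -1.   ] F [ 0.2  0.2 -0.5] op 0.2
[0.38840199 0.12147015 0.07627643]
```

Call:
send_rows(motion=[[0.1,0.1,0.7,0.105,0,0,-0.6],[0.3,0,1.35,0.209,0,0,-0.6],[0.3,-0.2,2.0,0.314,0,0,-0.6],[0.3,-0.45,2.6,0.419,0,0,-0.6],[0.3,-0.75,3.2,0.524,0,0,-0.6]])

```text
time: 16.53
position: [0.4941, -0.1757, 0.0845]
tcp_rot: [-0.622, 1.48, 0.622]
ft_force: [-0.8, -0.6, -0.3]
opening: 0.2
```

```bash
python3 - <<'E'
from h import *
status(); d=np.radians(60); print(togo(w(-63*np.sin(d),-104+63*np.cos(d),84)))
E
```

```text
t 16.53 tcp base mm [-54.8 -72.9  84.5] tool z ang base deg 59.69 down [ 0.  0. -1.] F [-0.8 -0.6 -0.3] op 0.2
[ 0.05442299 -0.00013549  0.04656438]
```

Tracking is accurate. I'll continue the arc to shut, then push gently into the stop.

Call:
send_rows(motion=[[0,-0.03,0.66,0.105,0,0,-0.6],[0,-0.14,1.31,0.209,0,0,-0.6],[0,-0.31,1.95,0.314,0,0,-0.6],[0,-0.54,2.56,0.419,0,0,-0.6],[0,-0.84,3.15,0.524,0,0,-0.6]])

```text
time: 16.95
position: [0.5223, -0.1587, 0.0845]
tcp_rot: [-0.213, 1.56, 0.214]
ft_force: [-0.9, 0.6, 0.3]
opening: 0.199
```

Call:
send_rows(motion=[[0,-0.03,0.66,0.105,0,0,-0.6],[0,-0.14,1.31,0.209,0,0,-0.6],[0,-0.31,1.95,0.314,0,0,-0.6],[0,-0.54,2.56,0.419,0,0,-0.6],[0,-0.84,3.15,0.524,0,0,-0.6]])

```text
time: 17.37
position: [0.5551, -0.1581, 0.0845]
tcp_rot: [0.198, 1.562, -0.197]
ft_force: [-0.5, -0.0, -0.1]
opening: 0.198
```

Call:
send_rows(motion=[[0,0,0.1,0,0,0,-0.6],[0,0,0.2,0,0,0,-0.6],[0,0,0.3,0,0,0,-0.6],[0,0,0.4,0,0,0,-0.6],[0,0,0.4,0,0,0,-0.6]])

```text
time: 17.78
position: [0.5584, -0.1598, 0.0844]
tcp_rot: [0.193, 1.562, -0.193]
ft_force: [-0.0, 0.9, -1.1]
opening: 0.201
```

```bash
python3 - <<'E'
from h import *
status(); print(togo(w(0,-41,84)))
E
```

```text
t 17.78 tcp base mm [  3.7 -41.8  84.4] tool z ang base deg -0.0 down [ 0.  0. -1.] F [-0.   0.9 -1.1] op 0.201
[ 0.03964017  0.08168812 -0.36678244]
```

Call:
send_rows(motion=[[0,0,0.1,0,0,0,-0.6],[0,0,0.2,0,0,0,-0.6],[0,0,0.3,0,0,0,-0.6],[0,0,0.3,0,0,0,-0.6],[0,0,0.3,0,0,0,-0.6]])

```text
time: 18.2
position: [0.5594, -0.1601, 0.0839]
tcp_rot: [0.195, 1.566, -0.193]
ft_force: [-6.0, 2.5, 4.7]
opening: 0.2
```

```bash
python3 - <<'E'
from h import *
status()
E
```

```text
t 18.2 tcp base mm [  4.8 -41.9  83.9] tool z ang base deg -0.07 down [-0.004  0.002 -1.   ] F [-6.   2.5  4.7] op 0.2
```

About 6 N against the stop, so the lever is shut. Now back off, lift, and go to the -x side of the red bat with the fingers shut.

Call:
send_rows(motion=[[0,0,-0.3,0,0,0,-0.5],[0,0,-0.5,0,0,0,-0.4],[-2,0,-0.5,0,0,0,-0.4],[-5,0,-0.5,0,0,0,-0.4],[-8,0,-0.5,0,0,0,-0.4]])

```text
time: 18.62
position: [0.5561, -0.1593, 0.1647]
tcp_rot: [0.194, 1.563, -0.195]
ft_force: [1.0, 0.2, 0.6]
opening: 0.299
```

Call:
send_rows(motion=[[-2,1,-0.5,0,0,0,-1],[-4,4,-2,0,0,0,-1],[-4,7,-3,0,0,0,-1],[-4,10,-4.5,0,0,0,-1],[-4,11.8,-5.2,-0.1,0,0,-1]])

```text
time: 19.03
position: [0.5348, -0.0284, 0.2045]
tcp_rot: [0.114, 1.567, -0.112]
ft_force: [0.5, -0.1, -1.5]
opening: 0.005
```

Call:
send_rows(motion=[[0,0,0,-0.12,0,0,-1],[0,0,0,-0.24,0,0,-1],[0,0,0,-0.36,0,0,-1],[0,0,0,-0.48,0,0,-1],[0,0,0,-0.6,0,0,-1]])

```text
time: 19.45
position: [0.5354, -0.0321, 0.2045]
tcp_rot: [-0.36, 1.539, 0.36]
ft_force: [0.5, 0.3, 0.8]
opening: -0.001
```

Call:
send_rows(motion=[[0,0,0,-0.12,0,0,-1],[0,0,0,-0.24,0,0,-1],[0,0,0,-0.36,0,0,-1],[0,0,0,-0.48,0,0,-1],[0,0,0,-0.6,0,0,-1]])

```text
time: 19.87
position: [0.5354, -0.0323, 0.2045]
tcp_rot: [-0.825, 1.408, 0.824]
ft_force: [1.0, 0.1, 0.2]
opening: -0.001
```

Call:
send_rows(motion=[[0,0,0,-0.12,0,0,-1],[0,0,0,-0.24,0,0,-1],[0,0,0,-0.27,0,0,-1],[0,0,0,-0.27,0,0,-1],[0,0,0,-0.27,0,0,-1]])

```text
time: 20.28
position: [0.5352, -0.0323, 0.2045]
tcp_rot: [-1.024, 1.316, 1.023]
ft_force: [0.1, -0.5, 0.4]
opening: -0.005
```

```bash
python3 - <<'E'
from h import *
status(); print(togo(w(-42,78,74)))
c=snap('top','t10'); f=c['frame'][145:225,295:425,::-1]; cv2.imwrite('pics/z10.png',cv2.resize(f,None,fx=6,fy=6,interpolation=cv2.INTER_CUBIC))
E
```

```text
t 20.28 tcp base mm [-49.8  76.1 204.5] tool z ang base deg 89.79 down [ 0.001  0.    -1.   ] F [ 0.1 -0.5  0.4] op -0.005
[13.04588744 -0.77047711  0.18484964]
```

View pics/z10.png

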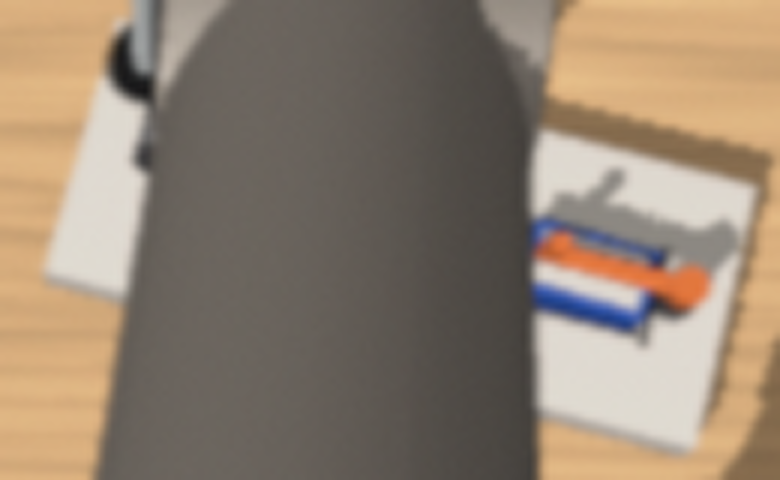

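The lever lies shut along the pack. Now descend and push the red bat to its dot.

Call:
send_rows(motion=[[3,0,0.1,0,0,0,-1],[6,0,0.2,0,0,0,-1],[9,0,0.2,0,0,0,-1],[12,0,0.2,0,0,0,-1],[13,-0.4,0.2,0,0,0,-1]])

```text
time: 20.75
position: [0.5364, -0.0308, 0.0707]
tcp_rot: [-1.022, 1.322, 1.028]
ft_force: [-0.3, 0.5, 0.3]
opening: -0.002
```

Call:
send_rows(motion=[[0,-0.6,0,0,0,0,-1],[0,-1.2,0,0,0,0,-1],[0,-1.8,0,0,0,0,-1],[0,-2.4,0,0,0,0,-1],[0,-2.9,0,0,0,0,-1]])

```text
time: 21.17
position: [0.5693, -0.0385, 0.0758]
tcp_rot: [-1.026, 1.314, 1.023]
ft_force: [0.8, 0.7, 0.6]
opening: -0.001
```

```bash
python3 - <<'E'
from h import *
status()
E
```

```text
t 21.17 tcp base mm [-15.3  78.5  75.8] tool z ang base deg 89.88 down [ 0.003  0.    -1.   ] F [0.8 0.7 0.6] op -0.001
```

Call:
send_rows(motion=[[0,-0.3,0,0,0,0,-1],[0,-0.5,0,0,0,0,-1],[0,-0.7,0,0,0,0,-1],[0,-0.8,0,0,0,0,-1],[0,-0.8,0,0,0,0,-1]])

```text
time: 21.58
position: [0.5754, -0.0403, 0.0743]
tcp_rot: [-1.025, 1.316, 1.025]
ft_force: [-0.3, -0.2, 0.6]
opening: 0.003
```

```bash
python3 - <<'E'
from h import *
status()
E
```

```text
t 21.58 tcp base mm [-8.9 78.2 74.3] tool z ang base deg 89.89 down [ 0. -0. -1.] F [-0.3 -0.2  0.6] op 0.003
```

Call:
send_rows(motion=[[0,-0.1,0,0,0,0,-1],[0,-0.2,0,0,0,0,-1],[0,-0.2,0,0,0,0,-1],[0,-0.2,0,0,0,0,-1],[0,-0.2,0,0,0,0,-1]])

```text
time: 22.0
position: [0.5764, -0.0405, 0.074]
tcp_rot: [-1.024, 1.317, 1.026]
ft_force: [-2.3, 1.3, 0.1]
opening: 0.001
```

Call:
send_rows(motion=[[0,1.5,0,0,0,0,-1],[0,4,0,0,0,0,-1],[-3,5,0,0,0,0,-1],[-7,5,0,0,0,0,-1],[-11,5,0,0,0,0,-1]])

```text
time: 22.42
position: [0.5275, -0.0285, 0.185]
tcp_rot: [-1.024, 1.318, 1.025]
ft_force: [1.7, -0.1, -0.1]
opening: 0.002
```

Call:
send_rows(motion=[[-2,2,3,0,0,0,-1],[-4,4,7,0,0,0,-1],[-4,6,11,0,0,0,-1],[-4,6,15,0,0,0,-1],[-4,6,19,0,0,0,-1]])

```text
time: 22.83
position: [0.5156, 0.1671, 0.2257]
tcp_rot: [-1.024, 1.313, 1.024]
ft_force: [0.8, -0.3, -0.3]
opening: -0.003
```

Call:
send_rows(motion=[[0,0,0,0,0,0,-1],[0,0,0,0,0,0,-1],[0,0,0,0,0,0,-1],[0,0,0,0,0,0,-1],[0,0,0,0,0,0,-1]])

```text
time: 23.25
position: [0.516, 0.1633, 0.2243]
tcp_rot: [-1.023, 1.317, 1.022]
ft_force: [-0.3, 0.5, 0.2]
opening: 0.002
```

```bash
python3 - <<'E'
from h import *
status()
t=snap('top','t11'); s=snap('side','s11')
a=cv2.resize(t['frame'][145:225,295:425,::-1],None,fx=6,fy=6,interpolation=cv2.INTER_CUBIC)
d=cv2.resize(s['frame'][130:290,260:390,::-1],None,fx=4,fy=4,interpolation=cv2.INTER_CUBIC)[:,:]
a=cv2.copyMakeBorder(cv2.resize(a,(455,280)),0,320,0,0,cv2.BORDER_CONSTANT); d=cv2.resize(d,(345,425)); d=cv2.copyMakeBorder(d,0,175,0,0,cv2.BORDER_CONSTANT)
k=cv2.resize(t['frame'][170:280,150:270,::-1],(345,316)); a[284:600,:345]=k
cv2.imwrite('pics/fin.png',np.hstack([a,d]))
f=s['frame'].astype(int); m=(f[:,:,0]>110)&(f[:,:,1]<60)&(f[:,:,2]<70); m[:190]=0;m[235:]=0;m[:,:320]=0;m[:,365:]=0
ys,xs=np.nonzero(m); print('red side',len(xs),xs.mean(),ys.mean(),'(on 344.2, off 337.4)')
o,n=load('top0')['frame'].astype(int),t['frame'].astype(int)
h=cv2.cvtColor(t['frame'],cv2.COLOR_RGB2HSV); m=cv2.inRange(h,(4,150,100),(17,255,255)); m[:180]=0;m[215:]=0;m[:,:375]=0;m[:,416:]=0
r=cv2.minAreaRect(cv2.findNonZero(m)); P=[b(onz(t,*p,.067)).round(1).tolist() for p in cv2.boxPoints(r)]; print('lever box base mm',P)
def yel(c):
    h=cv2.cvtColor(c['frame'],cv2.COLOR_RGB2HSV); m=cv2.inRange(h,(22,140,60),(35,255,255)); m[:,:170]=0;m[:,270:]=0;m[:170]=0;m[255:]=0
    m=cv2.morphologyEx(m,cv2.MORPH_OPEN,np.ones((3,3))); return cv2.minAreaRect(cv2.findNonZero(m))
print('tray',yel(load('top0')),yel(t))
E
```

```text
t 23.25 tcp base mm [-116.1  261.2  224.3] tool z ang base deg 89.74 down [ 0. -0. -1.] F [-0.3  0.5  0.2] op 0.002
red side 11 344.1818181818182 210.0 (on 344.2, off 337.4)
lever box base mm [[-9.7, -38.2, 67.0], [6.8, -38.4, 67.0], [7.1, -110.5, 67.0], [-9.3, -110.1, 67.0]]
tray ((218.38116455078125, 214.31187438964844), (63.38387680053711, 82.88661193847656), 84.2894058227539) ((184.5, 217.0), (62.0, 11.0), 90.0)
```

View pics/fin.png

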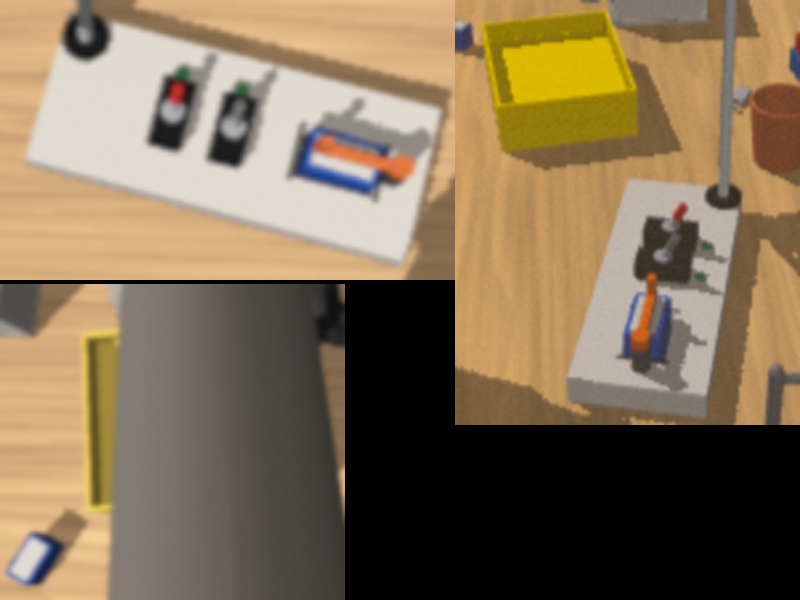

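Red bat leans to its dot, the grey one is still on, and the lever is shut along the seated pack. One check of the trays in the side view, then I hand it in.

```bash
python3 - <<'E'
from h import *
def yel(c):
    h=cv2.cvtColor(c['frame'],cv2.COLOR_RGB2HSV); m=cv2.inRange(h,(22,140,60),(35,255,255)); m[:,:260]=0;m[:,340:]=0;m[:130]=0;m[190:]=0
    return cv2.boundingRect(cv2.morphologyEx(m,cv2.MORPH_OPEN,np.ones((3,3))))
print(yel(load('side0')),yel(load('s11'))); job_done(); print('handed in')
E
```

```text
(270, 134, 59, 53) (270, 134, 59, 53)
the job is handed in; nothing more can be done
handed in
```

I did the job in the order asked and handed it in at about 23 s of robot time:
- flipped the red toggle off;
- moved the blue 36 × 60 mm pack from the upper tray into the pocket;
- swung the lever shut;
- flipped the red toggle back on.

**Last checks:**
- **Red toggle:** in the side view the bat is back exactly where it was when on (344.2 px; it was at 337.4 px when off).
- **Grey toggle:** it still leans to its green dot.
- **Pack:** it matches the outline of a seated pack. The tool stopped within 0.5 mm of the expected seated height.
- **Lever:** it met its stop at about 6 N and lies parallel to the base.
- **Trays:** they sit at the same pixels in the side view as at the start. The top view could not confirm this because the arm was in the way.
- **Forces:** the highest I read was about 13 N, while the red bat was held against its stop.

Two things disagreed along the way, and I corrected both. The lever started at about 1.65 rad rather than 1.57, and the pose read just after a move was up to 3–6 mm off its target or settled value.

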